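Set up the bench slicer: click the turret on, set and clamp the length stop

ROBOT

A 6-joint arm with a two-finger parallel gripper is mounted at the origin on the work surface. World frame = base frame: x ahead of the robot, y to its left, z up, the work surface at z = 0. Lengths are in m, angles in rad, forces in N, time in s.
With the tool pointing down it reaches from about 0.25 to 0.775 m from the base axis. Payload 4 kg.
Tool frame: the origin (TCP) lies midway between the tips of the shut fingers; the grasp point (between the pads) lies 19 mm behind it; y points along the fingers, x is the direction in which the jaws open and shut, and the axes are right-handed (so a half turn about y gives the same grasp; the last joint's range is limited). The gripper opens to 94 mm and grips with 3 to 60 N. Pads are 16 mm wide; open, the fingers measure 119 mm over their backs; the gripper's body (75 mm by 177 mm) begins 78 mm behind the grasp point.
Start: joints at [-1.354, 0.087, 1.371, -0, 1.684, -0.103], TCP at [0.173, -0.522, 0.206] pointing down, gripper open.
Joint ranges: [-3.1, 3.1], [-0.76, 2.03], [0.27, 2.55], [-1.08, 4.22], [0.17, 2.65], [-2.57, 2.57]. Speed limits (rad/s): [2.79, 2.79, 3.14, 3.14, 3.14, 3.14].

INTERFACE

Orientations are given as [roll, pitch, yaw] about the fixed x, y, z axes, in that order (R = Rz(yaw) Ry(pitch) Rx(roll)).
In Python, from bench import robot gives the robot as it stands.
- The arm moves only by the shell command python3 -m creep 'ROWS'. ROWS is JSON, a list of rows, each a list of 7 numbers: the shift along the tool's x, y, z in mm, then the turn, a rotation vector about the tool's x, y, z in degrees, then the closure in counts, from 0 (fully open) to 255 (shut). A call has 1 to 5 rows; each row is the pose to reach, as a shift and turn from the pose commanded when the call began, along the tool's axes at that moment; what a row does not reach only later rows make up. A row lasts 1/8 s, in which the tool goes at most 62.5 mm and 10.7 degrees, less where a joint would pass 70% of its speed; a pose out of reach is approached as far as the arm can. A call with a gripper value outside its range is refused whole. The fingers move at their own pace and stop on an object; the grip force is fixed at half the most. Time passes only in rows, so rows that repeat a pose let the fingers close. It gives the time, the measured TCP pose, the force and the opening at its end, in the units of the state.
- robot.get_obs(): the state, without advancing time (a new reading comes with each control period).
- robot.snapshot(name): name is "scene" or "top"; returns a dict with "color" (384x512x3 uint8, blue, green, red), "fx", "fy", "cx", "cy" (pixels), "k1" (the pictures are not rectified: a ray, as slopes to the right and down, at radius r is drawn at 1 + k1 r^2 times it, then the intrinsics apply), "world_from_camera" (4x4, takes a point from camera to world coordinates). Camera axes: x right, y down, z forward; pixel columns grow to the right and rows downward; lengths in m; the calibration is good to about 2 mm. A picture is of the moment at which its call begins. There is no depth.
- robot.close_job(): hands the job in, once; it reports no verdict.
Trained networks look in the newest picture that a camera, given by its name, has taken for a name from the list of things; names that differ only in an ending like _2 or _b are one class to them, and where a whole thing is asked for, a point or a joint stands for the part that bears it (a point fixed in the world has none). Each returns a list of dicts, best first, with "p" (0 to 1); they miss things now and then, are a little off and sometimes report something else, mostly with a low value. They report only what shows in the picture. A call takes as long as a camera call.
- robot.spot_in(name, camera): "point" ([x, y, z] in m, in world coordinates, good to about 4 mm: the middle of the surface that is visible of it).
- robot.landmark_of(name, camera): "point" ([x, y, z] in m, in world coordinates, good to about 4 mm: a listed point, or the origin of a listed thing).
The state is a dict: "time": time; "joint_positions": joint angles; "qvel": joint speeds; "joint_torque": joint torques, N m; "tool_pos": TCP position; "ee_rot": TCP orientation; "wrist_force": force on the tool from outside, world axes, zero at the start; "wrist_torque": the same for the moment, N m; "width": finger opening in m.
Only numpy, scipy, OpenCV 4.12 (cv2) and the standard library are available. Lean on these libraries where they do the work, as an engineer would, in place of code of your own. Each camera call takes 0.05 s, during which the arm holds its last target.

TASK

Set up the bench slicer: first turn its blade turret one click clockwise, so that the green-tabbed cutter sits at the orange pointer, and let go; then draw the sprung leg out until its blue crossbar lines up with the red mark, lever still open. Keeping the leg on the mark, squeeze the yellow cam lever fully closed against the leg's black grip and finish while still holding lever and grip squeezed together. Leave the mug, canister and pepper mill where they stand.

Things in the scene. Friction and masses are not known exactly. Their poses are not given: they have to be found in the camera images.
- slicer: Bench slicer fixed to the worktop: white base 180 (x) x 420 (y) x 20 mm. Origin: centre of underside, z up. Turret axis at x 0, y +140 mm. A grey sleeve (44 x 50 mm, top z 56 mm) spans y -15 to +35 at x 0; the leg slides in it along y and comes out to -y. Orange pointer (10 mm wide) on the sleeve to y 72, top z 61. Ruler along y at x 53 to 83, top z 22. Tallest: turret bar, z 94.
- turret (a joint): Blade turret: steel disc 132 mm across, top at z 52 mm, colour-tabbed cutters 60 degrees apart. Rad, growing clockwise seen from above. Detents at 0 (white tab at the pointer; the start), 1.047 (green, the next) and 2.094 (blue); range -0.12 to 2.21. About 0.2 N m takes it from one to the next; let go near a detent it settles there.
- turret_grip (a point): On the turret axis, z 82 mm, 12 mm under the top of its black grip bar. Bar 60 x 14 mm, z 60 to 94 mm, lying along this point's x axis (the slicer's x when the turret is at 0), turning with the turret. Pinch it across the 14 mm from above.
- grip_head: Grip at the end of the sprung leg; axes as the slicer's. Origin on the index line at worktop height, at slicer x 0; y -75 mm when fully in (the start), to -162 fully out. Black block: x -10 to 10, y -34 to 26, z 38 to 86 mm. Blue crossbar: x 9 to 53, y -5 to 5, z 43 to 85, white index line on top at y 0. The index must come to the mark's slicer y, within 5 mm.
- lever_arm: Yellow cam lever, 8 x 65 mm, z 44 to 84 mm, on the leg. Origin on its vertical hinge, at x -14, y -28, z 44 mm of grip_head; its y runs to the free end, towards the sleeve. Open, that end leans out to -x. Closed, block and lever are 28 mm wide together (x -18 to 10 of grip_head): fingers centred on x -4, some 74 mm apart, beside the crossbar's +y side, shut it by closing along x.
- lever_tip (a point): Top of the lever, 60 mm from its hinge, 5 mm from the free end. The lever starts open by 0.28 to 0.38 rad (most 0.40); 0 is closed, flat along the block's -x side. Hinge friction 0.06 N m; it stays where left.
- mark: Red clip fixed on the ruler: 30 x 12 mm foot, 3 mm red fin across it, top at z 32 mm. Origin under its middle, on the ruler top (z 22); axes as the slicer's. At slicer x 70, y -155 to -110 mm: the index line of grip_head must come to the same slicer y, within 5 mm.
- mug: White mug, 80 mm across, 92 mm high, to be left alone; origin under its centre.
- canister: White canister with brown lid, 100 mm across, 108 mm high, to be left alone; origin under its centre.
- pepper_mill: Dark wooden pepper mill, 52 mm across, 115 mm high, to be left alone; origin under its centre.
- crossbar (a point): Middle of the crossbar's sleeve-side (+y) face, z 64 mm; axes as the slicer's. A finger here, pushing to the slicer's -y, draws the leg out. A return spring pulls the leg in with 2.3 N fully in, 3.5 N at 80 mm out (friction 0.8 N), so it stays against that finger; let go, it slides back in, and the cam does not stop that: keep holding.

How it is judged:
By the outcome, as a careful person would: the job done as asked, in the order asked, and still so for the second after the job is handed in, while the arm keeps its last pose, push and grip.
It also fails if it takes over 48 s, if anything falls off the work surface, if the arm or the gripper's body presses on something with over 40 N, if the wrist force passes 120 N, or if a joint passes its speed limit or range.

## Working session

There is one attempt and no reset: what is moved stays moved. The work goes in short steps, Python scripts to look and compute and a shell command to move; the robot and the scene stay as the last step left them, time stands still between calls to the robot, and variables do not carry over. Pictures are saved under pics/ and viewed, and the job is handed in when it is done.

```bash
ls; mkdir -p pics; python3 - <<'E'
from bench import robot
import cv2
o=robot.get_obs()
for k,v in o.items(): print(k,v)
for c in("scene","top"):
    s=robot.snapshot(c); cv2.imwrite(f"pics/{c}0.png",s["color"])
    print(c,s["fx"],s["fy"],s["cx"],s["cy"],s["k1"],s["world_from_camera"])
    for n in("slicer","turret_grip","grip_head","lever_arm","lever_tip","mark","crossbar","mug","canister","pepper_mill"):
        print(n,[(r["p"],[round(float(x),4) for x in r["point"]]) for r in robot.landmark_of(n,c)[:2]])
print(robot.get_obs()["time"])
E
```

```text
pics
time 0.0
joint_positions [-1.35412609e+00  8.79565801e-02  1.37220519e+00 -2.11447460e-05
  1.68356214e+00 -1.03120716e-01]
qvel [ 0.00028973  0.00124278  0.00093769  0.00091763  0.00227701 -0.00017565]
joint_torque [ 7.64073611e-04 -3.40188074e+01 -3.02423930e+01  7.19343871e-02
  3.30466940e-02 -1.76479839e-04]
tool_pos [ 0.17276762 -0.5216114   0.20432818]
ee_rot [-1.57059784  0.00212209 -1.25100752]
wrist_force [-0.09049546 -0.07693819  0.46086024]
wrist_torque [-0.01409719 -0.0010069   0.00827643]
width 0.09437443524529773
scene 440.5965654204264 440.5965654204264 250.0928760228808 188.99005423661666 0.05400548169387606 [[-0.74235057  0.38132738 -0.55091292  1.27715271]
 [ 0.66978024  0.40074318 -0.62513945  0.75670823]
 [-0.01760819 -0.83306322 -0.55289748  0.73253886]
 [ 0.          0.          0.          1.        ]]
slicer [(0.92, [0.521, 0.0394, -0.0005])]
turret_grip [(0.61, [0.5286, 0.1781, 0.0828])]
grip_head [(0.9, [0.521, -0.0296, 0.0026])]
lever_arm [(0.49, [0.5038, -0.0654, 0.0414])]
lever_tip [(0.47, [0.4861, -0.0016, 0.0851])]
mark [(0.37, [0.5795, -0.1081, 0
[... 305 characters left out ...]
955958457268 [[ 0.00451051 -0.97962372  0.20079099  0.43891486]
 [-0.99997939 -0.00350137  0.0053807   0.00405537]
 [-0.00456802 -0.20081112 -0.97961933  1.0598677 ]
 [ 0.          0.          0.          1.        ]]
slicer [(0.91, [0.5228, 0.0397, -0.0029])]
turret_grip [(0.94, [0.5269, 0.1805, 0.0863])]
grip_head [(0.8, [0.5201, -0.0369, 0.0039])]
lever_arm [(0.72, [0.7943, 0.0256, 0.0025]), (0.57, [0.5043, -0.0652, 0.0423])]
lever_tip [(0.48, [0.4865, -0.0047, 0.0834])]
mark [(0.57, [0.5863, -0.1124, 0.0224])]
crossbar [(0.71, [0.5513, -0.0349, 0.0657])]
mug [(0.86, [0.7956, 0.0245, 0.0013])]
canister [(0.85, [0.5756, -0.4198, 0.0064])]
pepper_mill [(0.64, [0.5877, 0.4403, -0.0035])]
1.1
```

View pics/scene0.png

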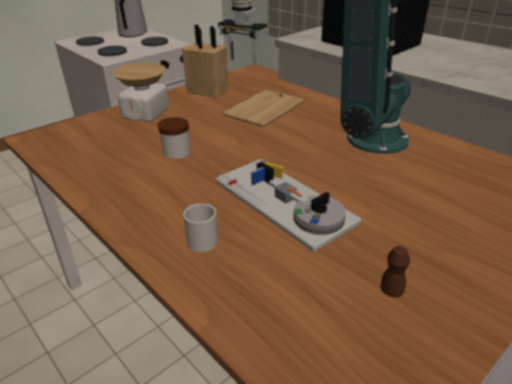

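View pics/top0.png

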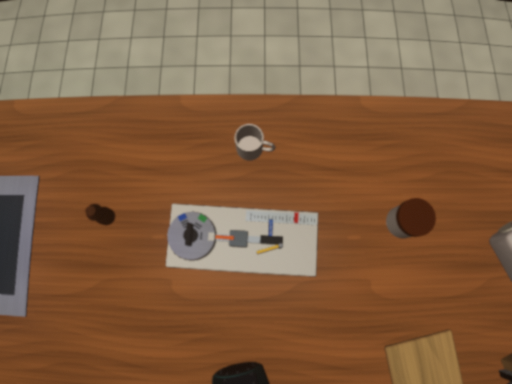

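```bash
python3 - <<'E'
import cv2
im=cv2.imread("pics/top0.png")
cv2.imwrite("pics/top0z.png",cv2.resize(im[110:260,160:330],None,fx=4,fy=4,interpolation=cv2.INTER_CUBIC)[:600,:680])
E
```

```text
(no output)
```

View pics/top0z.png

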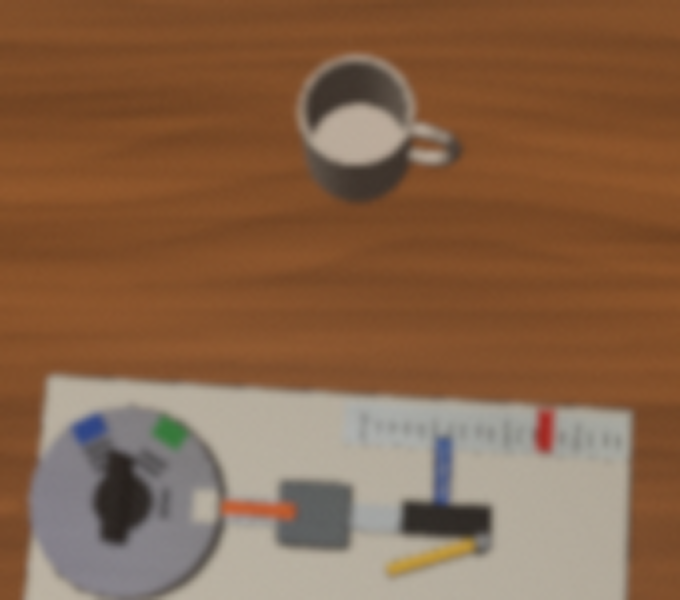

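```bash
cat > h.py <<'E'
import numpy as np, cv2
from bench import robot
def cam(s):
    W=np.array(s["world_from_camera"]); C=np.linalg.inv(W)
    K=np.array([[s["fx"],0,s["cx"]],[0,s["fy"],s["cy"]],[0,0,1]]); D=np.array([s["k1"],0,0,0,0.])
    return W,C,K,D
def proj(s,P):
    W,C,K,D=cam(s)
    return cv2.projectPoints(np.array(P,float).reshape(-1,1,3),cv2.Rodrigues(C[:3,:3])[0],C[:3,3],K,D)[0].reshape(-1,2)
def unproj(s,px,z):
    W,C,K,D=cam(s)
    n=cv2.undistortPoints(np.array(px,float).reshape(-1,1,2),K,D).reshape(-1,2)
    d=np.c_[n,np.ones(len(n))]@W[:3,:3].T; t=(z-W[2,3])/d[:,2]
    return W[:3,3]+d*t[:,None]
def ortho(s,z,x0=.40,x1=.64,y0=-.22,y1=.30,sc=1500,T=None):
    # image right=-y, up=+x (frame T: 2x3 slicer->world optional)
    w=int((y1-y0)*sc);h=int((x1-x0)*sc)
    u,v=np.meshgrid(np.arange(w),np.arange(h))
    x=x1-v/sc; y=y1-u/sc
    if T is not None: x,y=T[0,0]*x+T[0,1]*y+T[0,2],T[1,0]*x+T[1,1]*y+T[1,2]
    m=proj(s,np.c_[x.ravel(),y.ravel(),np.full(x.size,z)]).astype(np.float32).reshape(h,w,2)
    return cv2.remap(s["color"],m[...,0],m[...,1],cv2.INTER_CUBIC)
E
python3 - <<'E'
from h import *
s=robot.snapshot("top")
im=ortho(s,.02)
hsv=cv2.cvtColor(im,cv2.COLOR_BGR2HSV)
m=((hsv[...,1]<80)&(hsv[...,2]>110)).astype(np.uint8)
m=cv2.morphologyEx(m,cv2.MORPH_CLOSE,np.ones((9,9)))
c=max(cv2.findContours(m,cv2.RETR_EXTERNAL,cv2.CHAIN_APPROX_NONE)[0],key=cv2.contourArea)
r=cv2.minAreaRect(c); b=cv2.boxPoints(r)
print(r, "size mm",np.array(r[1])/1.5)
cx,cy=r[0]; print("centre",.64-cy/1500,.30-cx/1500)
cv2.polylines(im,[b.astype(np.int32)],True,(255,0,255),1)
cv2.imwrite("pics/ortho0.png",im)
for n in("top","scene"):
  if n=="scene": s2=robot.snapshot(n)
  for t in("turret_grip","lever_tip","mark","crossbar","slicer","grip_head"):
    print(n,t,[(x["p"],np.round(x["point"],4)) for x in robot.landmark_of(t,n)[:2]])
E
```

```text
((388.2890319824219, 178.29000854492188), (634.5541381835938, 270.2577819824219), 3.2939648628234863) size mm [423.03609212 180.17185465]
centre 0.5211399943033854 0.041140645345052074
top turret_grip [(0.59, array([0.5279, 0.1778, 0.0845]))]
top lever_tip [(0.67, array([ 0.4841, -0.003 ,  0.0847]))]
top mark [(0.57, array([ 0.5847, -0.1115,  0.0224]))]
top crossbar [(0.93, array([ 0.551 , -0.0341,  0.0647]))]
top slicer [(0.67, array([0.5243, 0.0385, 0.0022]))]
top grip_head [(0.92, array([ 0.5178, -0.038 , -0.0006]))]
scene turret_grip [(0.68, array([0.5289, 0.1802, 0.081 ])), (0.18, array([ 0.5223, -0.0326,  0.0018]))]
scene lever_tip [(0.49, array([ 0.4863, -0.002 ,  0.0841]))]
scene mark [(0.51, array([ 0.5763, -0.1083,  0.0194]))]
scene crossbar []
scene slicer [(0.56, array([0.5254, 0.0402, 0.    ]))]
scene grip_head [(0.88, array([ 5.207e-01, -3.290e-02,  1.000e-04])), (0.45, array([ 0.5798, -0.1095,  0.0173]))]
```

View pics/ortho0.png

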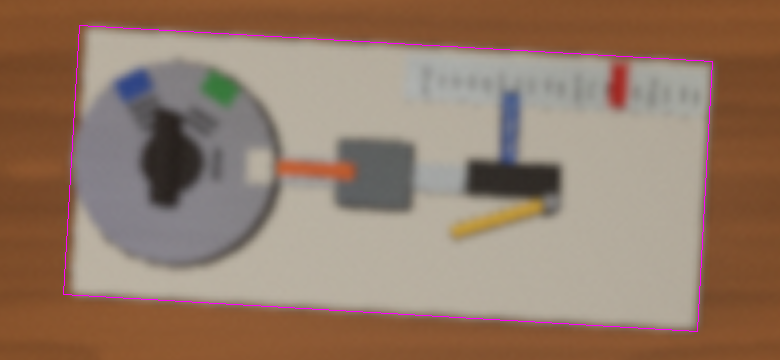

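```bash
cat >> h.py <<'E'
PSI=np.radians(-3.3); O=np.array([.5213,.0408])
def sl(x,y): # slicer mm -> world
    c,s=np.cos(PSI),np.sin(PSI); return O+np.array([c*x-s*y,s*x+c*y])/1000
def inv(w):
    c,s=np.cos(PSI),np.sin(PSI); d=(np.array(w)[:2]-O)*1000; return np.array([c*d[0]+s*d[1],-s*d[0]+c*d[1]])
from scipy.spatial.transform import Rotation as R
def plan(xy,z,yawdeg):
    o=robot.get_obs(); p=o["tool_pos"]; Rt=R.from_euler("xyz",o["ee_rot"])
    Rg=R.from_euler("xyz",[-90,0,yawdeg],degrees=True)
    rv=(Rt.inv()*Rg).as_rotvec(degrees=True)
    print("t",round(o["time"],2),"shift mm",np.round(Rt.inv().apply(np.r_[xy,z]-p)*1000,1),"turn",np.round(rv,1),"F",np.round(o["wrist_force"],1),"w",round(o["width"]*1000,1),"tool",np.round(p*1000,1), "yaw",round(np.degrees(o["ee_rot"][2]),1),"slicer",np.round(inv(p),1))
E
python3 - <<'E'
from h import *
print(sl(0,140))
plan(sl(0,140),.18,86.7)
E
```

```text
[0.52935896 0.18056785]
t 1.8 shift mm [-555.    25.4  559.3] turn [   0.  -158.4   -0. ] F [-0.3  0.7 -0.3] w 94.0 tool [ 172.9 -522.1  205.5] yaw -71.7 slicer [-315.4 -582.1]
```

```bash
python3 -m creep '[[-37,0,37,0,-10.5,0,0],[-74,0,74,0,-21,0,0],[-111,0,112,0,-31.5,0,0],[-148,0,149,0,-42,0,0],[-185,0,186,0,-52.5,0,0]]'; python3 - <<'E'
from h import *
plan(sl(0,140),.18,86.7)
E
```

```text
time: 2.42
tool_pos: [0.2918, -0.2865, 0.2057]
ee_rot: [-1.571, -0.001, -0.329]
wrist_force: [1.8, 0.1, 0.0]
width: 0.0939
t 2.42 shift mm [ 73.8  25.6 518.8] turn [ 1.000e-01 -1.056e+02  0.000e+00] F [1.8 0.1 0. ] w 93.9 tool [ 291.8 -286.5  205.7] yaw -18.9 slicer [-210.2 -340. ]
```

```bash
python3 -m creep '[[7,0,52,0,-10.5,0,0],[15,0,104,0,-21,0,0],[22,0,156,0,-31.5,0,0],[29,0,207,0,-42,0,0],[37,0,259,0,-52.5,0,0]]'; python3 - <<'E'
from h import *
plan(sl(0,140),.14,86.7)
E
```

```text
time: 3.05
tool_pos: [0.4119, -0.054, 0.2058]
ee_rot: [-1.572, -0.001, 0.588]
wrist_force: [1.1, 0.0, 0.0]
width: 0.0939
t 3.05 shift mm [227.7  65.8 130.2] turn [  0.1 -53.    0. ] F [1.1 0.  0. ] w 93.9 tool [411.9 -54.  205.8] yaw 33.7 slicer [-103.7 -100.9]
```

```bash
python3 -m creep '[[46,0,26,0,-10.6,0,0],[91,10,52,0,-21.2,0,0],[137,25,78,0,-31.8,0,0],[182,45,104,0,-42.4,0,0],[227.7,65.8,130,0.1,-53,0,0]]'; python3 - <<'E'
from h import *
plan(sl(0,140),.068,86.7)
for c in("top","scene"):
    s=robot.snapshot(c); cv2.imwrite(f"pics/{c}1.png",s["color"])
im=cv2.imread("pics/scene1.png"); cv2.imwrite("pics/scene1z.png",cv2.resize(im[120:270,200:380],None,fx=4,fy=4)[:600,:720])
s=robot.snapshot("top"); cv2.imwrite("pics/o1.png",ortho(s,.082,T=np.c_[np.array([[np.cos(PSI),-np.sin(PSI)],[np.sin(PSI),np.cos(PSI)]]),O],x0=-.12,x1=.12,y0=-.22,y1=.22))
E
```

```text
time: 3.68
tool_pos: [0.531, 0.1799, 0.1394]
ee_rot: [-1.57, -0.001, 1.513]
wrist_force: [0.7, -1.2, -0.0]
width: 0.0938
t 3.67 shift mm [ 0.5 71.4  1.6] turn [-0. -0.  0.] F [ 0.7 -1.2 -0. ] w 93.8 tool [531.  179.9 139.4] yaw 86.7 slicer [  1.7 139.4]
```

View pics/scene1z.png

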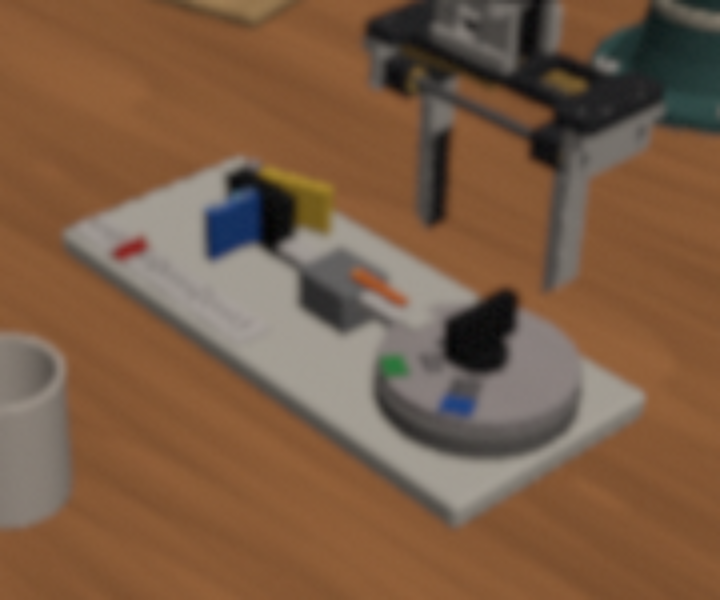

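View pics/o1.png

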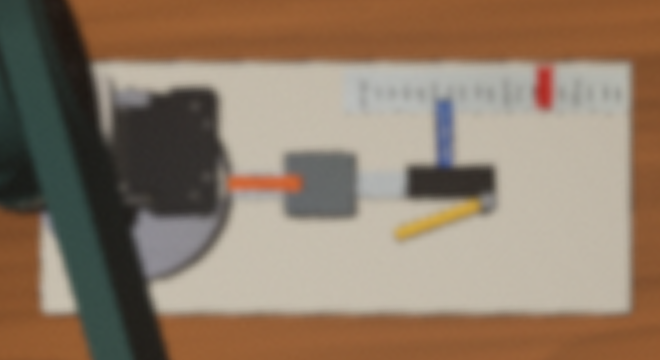

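```bash
python3 -m creep '[[0.5,25,1.6,0,0,0,0],[0.5,50,1.6,0,0,0,0],[0.5,65,1.6,0,0,0,0],[0.5,71,1.6,0,0,0,0],[0.5,71,1.6,0,0,0,120]]' && python3 -m creep '[[0,0,0,0,0,0,200],[0,0,0,0,0,0,255],[0,0,0,0,0,0,255],[0,0,0,0,0,0,255],[0,0,0,0,0,0,255]]'; python3 - <<'E'
from h import *
plan(sl(0,140),.068,86.7)
E
```

```text
time: 4.45
tool_pos: [0.5288, 0.1785, 0.0692]
ee_rot: [-1.57, -0.001, 1.506]
wrist_force: [0.3, -0.6, -0.7]
width: 0.0875
time: 5.08
tool_pos: [0.5285, 0.1788, 0.0687]
ee_rot: [-1.569, -0.001, 1.507]
wrist_force: [0.1, 0.7, -0.4]
width: 0.0374
t 5.08 shift mm [ 1.8  0.7 -0.8] turn [-0.1 -0.4  0. ] F [ 0.1  0.7 -0.4] w 37.4 tool [528.5 178.8  68.7] yaw 86.3 slicer [ -0.8 138.2]
```

```bash
python3 -m creep '[[0.9,0,-0.8,0,0,0,255],[0.9,0,-0.8,0,0,0,255],[0.9,0,-0.8,0,0,0,255],[0.9,0,-0.8,0,0,0,255],[0.9,0,-0.8,0,0,0,255]]'; python3 - <<'E'
from h import *
plan(sl(0,140),.068,26.7)
E
```

```text
time: 5.7
tool_pos: [0.5294, 0.1799, 0.0686]
ee_rot: [-1.569, -0.001, 1.507]
wrist_force: [1.5, 0.2, -1.0]
width: 0.014
t 5.7 shift mm [0.7 0.6 0.1] turn [-0.1 59.6  0. ] F [ 1.5  0.2 -1. ] w 14.0 tool [529.4 179.9  68.6] yaw 86.3 slicer [1.000e-01 1.393e+02]
```

```bash
python3 -m creep '[[0,0,0,0,8,0,255],[0,0,0,0,16,0,255],[0,0,0,0,24,0,255],[0,0,0,0,32,0,255],[0,0,0,0,40,0,255]]'; python3 - <<'E'
from h import *
plan(sl(0,140),.068,26.7)
E
```

```text
time: 6.32
tool_pos: [0.5296, 0.1803, 0.0686]
ee_rot: [-1.569, -0.001, 0.804]
wrist_force: [0.3, 2.9, -1.6]
width: 0.0133
t 6.33 shift mm [0.  0.6 0.4] turn [-0.1 19.4  0. ] F [ 0.3  2.9 -1.6] w 13.3 tool [529.6 180.3  68.6] yaw 46.1 slicer [  0.3 139.8]
```

```bash
python3 -m creep '[[0,0,0,0,8,0,255],[0,0,0,0,15,0,255],[0,0,0,0,19.5,0,255],[0,0,0,0,19.5,0,255],[0,0,0,0,19.5,0,255]]'; python3 - <<'E'
from h import *
plan(sl(0,140),.068,26.7)
print(robot.get_obs()["wrist_torque"])
E
```

```text
time: 6.95
tool_pos: [0.5298, 0.1804, 0.0686]
ee_rot: [-1.569, -0.001, 0.469]
wrist_force: [2.2, 3.7, -2.6]
width: 0.014
t 6.95 shift mm [-0.3  0.6  0.3] turn [-0.1  0.2  0. ] F [ 2.2  3.7 -2.6] w 14.0 tool [529.8 180.4  68.6] yaw 26.9 slicer [  0.4 139.9]
[ 0.75062832 -0.61272084 -0.00554868]
```

Release and rise.

```bash
python3 -m creep '[[0,0,0,0,0,0,100],[0,0,0,0,0,0,0],[0,0,0,0,0,0,0],[0,0,0,0,0,0,0],[0,0,0,0,0,0,0]]' && python3 -m creep '[[0,-20,0,0,0,0,0],[0,-45,0,0,0,0,0],[0,-70,0,0,0,0,0],[0,-70,0,0,0,0,0]]'; python3 - <<'E'
from h import *
plan(sl(-4,-52),.15,-3.3)
s=robot.snapshot("scene"); im=s["color"]; cv2.imwrite("pics/scene2z.png",cv2.resize(im[120:270,200:380],None,fx=4,fy=4)[:600,:720])
E
```

```text
time: 7.58
tool_pos: [0.5294, 0.1795, 0.0687]
ee_rot: [-1.57, 0.001, 0.468]
wrist_force: [-0.1, 0.1, -0.2]
width: 0.0606
time: 8.07
tool_pos: [0.531, 0.1799, 0.1412]
ee_rot: [-1.571, -0.004, 0.468]
wrist_force: [0.4, 0.4, -0.3]
width: 0.094
t 8.07 shift mm [-101.    -9.2 -162.7] turn [-0.1 30.1  0.2] F [ 0.4  0.4 -0.3] w 94.0 tool [531.  179.9 141.2] yaw 26.8 slicer [  1.7 139.5]
```

View pics/scene2z.png

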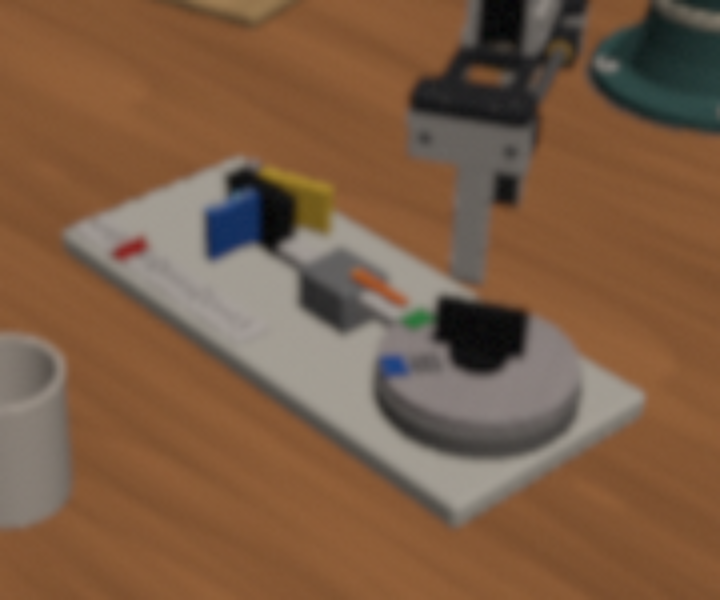

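```bash
python3 -m creep '[[-20,-9,-32,0,6,0,0],[-40,-9,-65,0,12,0,0],[-60,-9,-98,0,18,0,0],[-80,-9,-130,0,24,0,27],[-101,-9,-162.7,0,30,0,27]]'; python3 - <<'E'
from h import *
plan(sl(-4,-52),.045,-3.3)
s=robot.snapshot("scene"); im=s["color"]; cv2.imwrite("pics/scene3z.png",cv2.resize(im[120:270,200:380],None,fx=4,fy=4)[:600,:720])
for t in("lever_tip","crossbar","mark","grip_head"):
    print(t,[(x["p"],np.round(inv(x["point"]),1)) for x in robot.landmark_of(t,"scene")[:2]])
E
```

```text
time: 8.75
tool_pos: [0.5116, -0.0122, 0.1455]
ee_rot: [-1.57, 0.005, -0.059]
wrist_force: [-0.4, -1.5, -0.3]
width: 0.0844
t 8.75 shift mm [  3.1 100.5   1.4] turn [-0.  -0.1 -0.3] F [-0.4 -1.5 -0.3] w 84.4 tool [511.6 -12.2 145.5] yaw -3.4 slicer [ -6.7 -53.5]
lever_tip [(0.62, array([3.4, 1. ])), (0.45, array([-32.3, -47.1]))]
crossbar [(0.83, array([ 27.3, -70.9])), (0.49, array([  78.6, -458.1]))]
mark [(0.46, array([ 26.9, -68.7])), (0.37, array([  68.1, -143.8]))]
grip_head [(0.72, array([ -13.4, -104.2])), (0.57, array([  2.4, -72.6]))]
```

View pics/scene3z.png

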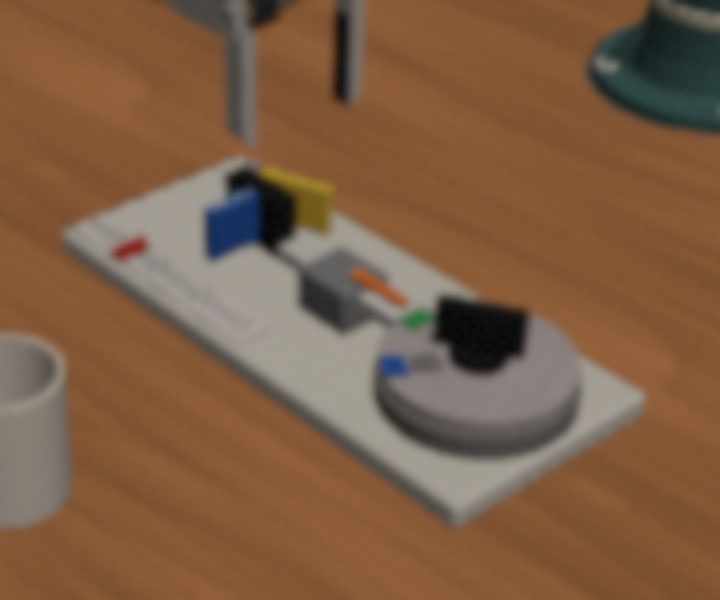

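```bash
python3 -m creep '[[3,25,1.5,0,0,-0.3,27],[3,50,1.5,0,0,-0.3,27],[3,75,1.5,0,0,-0.3,27],[3,95,1.5,0,0,-0.3,27],[3,100,1.5,0,0,-0.3,27]]'; python3 - <<'E'
from h import *
plan(sl(-4,-136),.045,-3.3)
s=robot.snapshot("scene"); im=s["color"]; cv2.imwrite("pics/scene4z.png",cv2.resize(im[120:270,200:380],None,fx=4,fy=4)[:600,:720])
E
```

```text
time: 9.62
tool_pos: [0.5143, -0.0083, 0.0455]
ee_rot: [-1.569, 0.0, -0.053]
wrist_force: [0.6, -0.2, 0.3]
width: 0.084
t 9.62 shift mm [ -0.2   0.3 -86.6] turn [-0.1  0.3 -0. ] F [ 0.6 -0.2  0.3] w 84.0 tool [514.3  -8.3  45.5] yaw -3.0 slicer [ -4.2 -49.4]
```

View pics/scene4z.png

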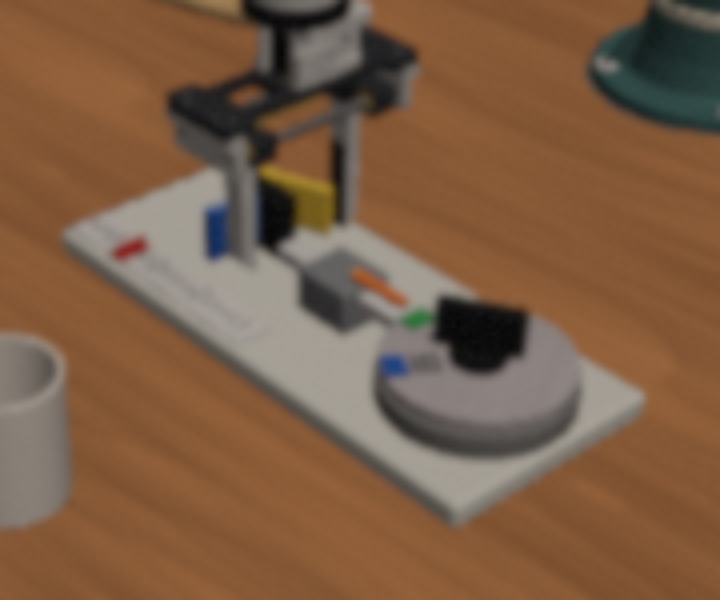

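```bash
python3 -m creep '[[0,0,-10,0,0,0,27],[0,0,-25,0,0,0,27],[0,0,-40,0,0,0,27],[0,0,-56,0,0,0,27],[0,0,-72,0,0,0,27]]'; python3 -m creep '[[0,0,-3,0,0,0,27],[0,0,-6,0,0,0,27],[0,0,-6,0,0,0,27]]'; python3 - <<'E'
from h import *
plan(sl(-4,-135),.045,-3.3)
T=np.c_[np.array([[np.cos(PSI),-np.sin(PSI)],[np.sin(PSI),np.cos(PSI)]]),O]
s=robot.snapshot("top")
cv2.imwrite("pics/o5.png",ortho(s,.085,T=T,x0=-.08,x1=.12,y0=-.21,y1=-.01,sc=3000))
s=robot.snapshot("scene"); im=s["color"]; cv2.imwrite("pics/scene5z.png",cv2.resize(im[130:230,200:320],None,fx=6,fy=6,interpolation=cv2.INTER_CUBIC))
for t in("lever_tip","crossbar","mark","grip_head"):
  for c in("scene","top"):
    print(t,c,[(x["p"],np.round(inv(x["point"]),1)) for x in robot.landmark_of(t,c)[:2]])
E
```

```text
time: 10.3
tool_pos: [0.5121, -0.0829, 0.0483]
ee_rot: [-1.57, -0.005, -0.056]
wrist_force: [0.6, 5.4, 2.9]
width: 0.0841
time: 10.68
tool_pos: [0.5116, -0.088, 0.0476]
ee_rot: [-1.571, -0.004, -0.056]
wrist_force: [0.5, 2.3, 2.1]
width: 0.0843
t 10.68 shift mm [-1.8  2.6 -5.8] turn [0.  0.1 0.2] F [0.5 2.3 2.1] w 84.3 tool [511.6 -88.   47.6] yaw -3.2 slicer [  -2.3 -129.2]
lever_tip scene [(0.41, array([ -30.6, -113.4]))]
lever_tip top []
crossbar scene [(0.65, array([  25.7, -139.8]))]
crossbar top []
mark scene [(0.39, array([  66.6, -146.2]))]
mark top []
grip_head scene [(0.7, array([   4.9, -139.6]))]
grip_head top []
```

View pics/scene5z.png

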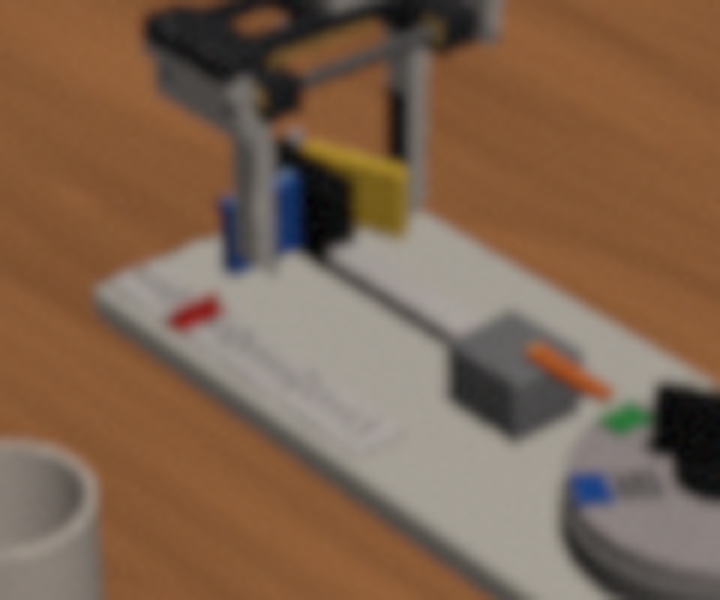

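View pics/o5.png

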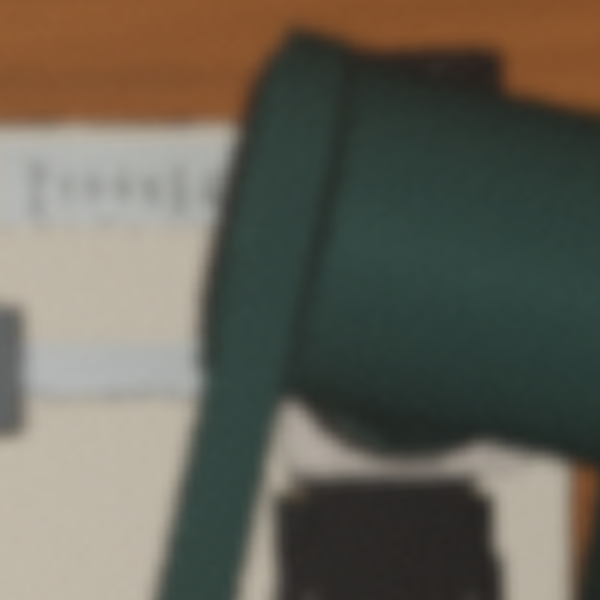

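```bash
cat > m.py <<'E'
from h import *
def box(x0,x1,y0,y1,z0,z1):
    return np.array([[x,y,z] for x in(x0,x1) for y in(y0,y1) for z in(z0,z1)],float)
def wp(P): return np.array([np.r_[sl(p[0],p[1]),p[2]/1000] for p in P])
def hull(s,P): return cv2.convexHull(proj(s,wp(P)).astype(np.float32)).reshape(-1,2)
def mask(im,c):
    h=cv2.cvtColor(im,cv2.COLOR_BGR2HSV); H,S,V=[h[...,i] for i in range(3)]
    if c=="blue": m=(H>100)&(H<130)&(S>110)
    if c=="red": m=((H<4)|(H>172))&(S>150)
    return m.astype(np.uint8)
E
python3 - <<'E'
from m import *
import copy
for c in("top","scene"):
    s=robot.snapshot(c); im=cv2.imread(f"pics/{c}0.png")
    q=proj(s,wp([[69,-148,27]]))[0]; q2=proj(s,wp([[31,-75,64]]))[0]
    m=mask(im,"red"); n,l,st,ce=cv2.connectedComponentsWithStats(m)
    i=1+np.argmin(np.linalg.norm(ce[1:]-q,axis=1)); print(c,"red",ce[i],st[i],"pred",q)
    for z in(.022,.027,.032): print(z,inv(unproj(s,[ce[i]],z)[0]))
    m=mask(im,"blue"); n,l,st,ce=cv2.connectedComponentsWithStats(m)
    i=1+np.argmin(np.linalg.norm(ce[1:]-q2,axis=1)); print(c,"blue",ce[i],st[i])
    hh=hull(s,box(9,53,-80,-70,43,85)); M=cv2.moments(hh); print("pred hull centroid",M["m10"]/M["m00"],M["m01"]/M["m00"],"area",M["m00"], hh.min(0),hh.max(0))
E
```

```text
top red [295.91304348 217.04347826] [295 213   3   9  23] pred [295.62482362 217.53347412]
0.022 [  71.16608462 -149.27439422]
0.027 [  70.43718901 -148.75482764]
0.032 [  69.7082934  -148.23526105]
top blue [181.96153846 216.92307692] [179 215   7   5  26]
pred hull centroid 269.56243016049626 227.86279166704531 area 75.41896107047796 [266.9496  218.75867] [272.15585 236.92648]
scene red [232.         181.91666667] [229 181   7   3  12] pred [232.54049444 180.56718578]
0.022 [  70.18573353 -149.44543405]
0.027 [  74.71189742 -143.05819384]
0.032 [  79.23806131 -136.67095363]
scene blue [258.95209581 175.18562874] [252 167  15  17 167]
pred hull centroid 257.77742528915667 175.47109465318715 area 202.57748081721365 [250.66196 166.0069 ] [264.80573 185.05731]
```

```bash
python3 - <<'E'
from m import *
s=robot.snapshot("scene"); cv2.imwrite("pics/scene6.png",s["color"])
for f in("scene0","scene6"):
    im=cv2.imread(f"pics/{f}.png").astype(int)
    b=im[...,0]-im[...,2]   # blue minus red
    q=proj(s,wp([[53,-80 if f=="scene0" else -149,64]]))[0]
    r0=int(round(q[1]))
    out=[]
    for r in range(r0-4,r0+5):
        row=b[r,int(q[0])-10:int(q[0])+14]
        mx=row[:].max(); th=(row[:4].mean()+mx)/2
        k=np.argmax(row>th); out.append(int(q[0])-10+k-1+(th-row[k-1])/(row[k]-row[k-1]))
    pred=[]
    print(f,"row",r0,"edge",np.round(out,2))
    for y in (-80,-75,) if f=="scene0" else (-145,-148,-151,-154):
        a=proj(s,wp([[53,y,43],[53,y,85]])); rr=np.arange(r0-4,r0+5)
        print(y,np.round(np.interp(rr,[a[1,1],a[0,1]],[a[1,0],a[0,0]]),2))
im=s["color"].copy(); z=cv2.resize(im[130:230,200:320],None,fx=6,fy=6,interpolation=cv2.INTER_CUBIC)
for y,col in((-142,(0,255,255)),(-147,(255,0,255))):
    P=proj(s,wp([[9,y,85],[53,y,85],[53,y,32],[70,y,22],[55,y,22],[85,y,22]]))
    Z=((P-[200,130]+.5)*6-.5).astype(int)
    cv2.polylines(z,[Z[:2]],False,col,1); cv2.polylines(z,[Z[4:]],False,col,1)
cv2.imwrite("pics/o6.png",z)
E
```

```text
scene0 row 177 edge [251.31 251.49 251.58 251.58 251.58 251.62 251.68 251.76 251.87]
-80 [250.7  250.72 250.74 250.76 250.78 250.8  250.82 250.84 250.86]
-75 [251.79 251.81 251.83 251.85 251.87 251.88 251.9  251.92 251.94]
scene6 row 168 edge [236.69 236.83 237.   236.98 236.87 236.66 236.27 235.38 236.49]
-145 [236.81 236.85 236.89 236.93 236.97 237.01 237.05 237.09 237.13]
-148 [236.2  236.24 236.29 236.33 236.37 236.41 236.45 236.49 236.53]
-151 [235.6  235.64 235.69 235.73 235.77 235.81 235.85 235.89 235.94]
-154 [235.01 235.05 235.09 235.13 235.17 235.22 235.26 235.3  235.34]
```

View pics/o6.png

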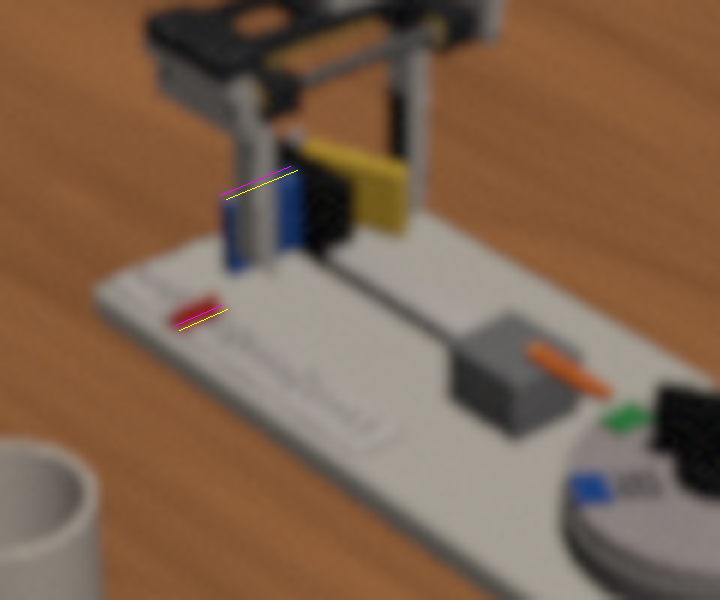

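```bash
python3 -m creep '[[-0.7,1,-2.5,0,0,0,27],[-1.5,2,-5,0,0,0,27],[-1.5,2,-5,0,0,0,27],[-1.5,2,-5,0,0,0,27]]'; python3 - <<'E'
from m import *
plan(sl(-4,-135),.045,-3.3)
s=robot.snapshot("scene"); cv2.imwrite("pics/scene7.png",s["color"])
im=s["color"].astype(int); b=im[...,0]-im[...,2]
out=[]
for r in range(162,172):
    row=b[r,224:250]; th=(row[:4].mean()+row.max())/2; k=np.argmax(row>th); out.append(224+k-1+(th-row[k-1])/(row[k]-row[k-1]))
print(np.round(out,2)); 
for y in(-145,-148,-151): print(y,proj(s,wp([[53,y,43],[53,y,85]])))
for t in("lever_tip","crossbar","mark","grip_head"):
    print(t,[(x["p"],np.round(inv(x["point"]),1)) for x in robot.landmark_of(t,"scene")[:2]])
z=cv2.resize(s["color"][140:200,210:300],None,fx=8,fy=8,interpolation=cv2.INTER_CUBIC)
cv2.imwrite("pics/o7.png",z)
E
```

```text
time: 11.82
tool_pos: [0.5094, -0.0928, 0.0454]
ee_rot: [-1.57, -0.003, -0.056]
wrist_force: [1.5, 3.0, 0.5]
width: 0.084
t 11.82 shift mm [ 0.2  0.4 -0.9] turn [-0.   0.1  0.2] F [1.5 3.  0.5] w 84.0 tool [509.4 -92.8  45.4] yaw -3.2 slicer [  -4.2 -134.1]
[235.84 235.4  235.49 235.74 235.88 235.88 235.82 235.56 234.29 232.88]
-145 [[237.22792119 174.58217641]
 [236.74174612 162.36581618]]
-148 [[236.61783716 174.17936995]
 [236.12130277 161.97414474]]
-151 [[236.00956238 173.77775629]
 [235.5027291  161.58364817]]
lever_tip [(0.57, array([ -29.4, -118.6]))]
crossbar [(0.6, array([  23.4, -145.6]))]
mark [(0.6, array([  65.9, -148.6]))]
grip_head [(0.74, array([   1.9, -144.3]))]
```

View pics/o7.png

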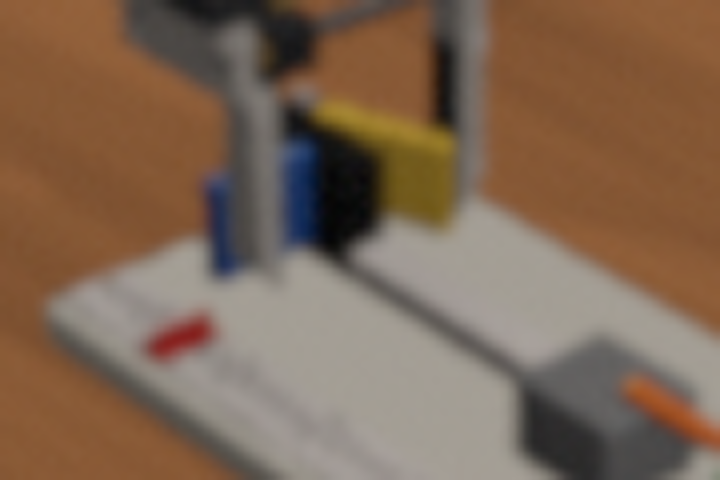

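```bash
python3 -m creep '[[0,0,0,0,0,0,80],[0,0,0,0,0,0,130],[0,0,0,0,0,0,170],[0,0,0,0,0,0,210],[0,0,0,0,0,0,255]]'; python3 -m creep '[[0,0,0,0,0,0,255],[0,0,0,0,0,0,255],[0,0,0,0,0,0,255]]'; python3 - <<'E'
from m import *
plan(sl(-4,-135),.045,-3.3)
E
```

```text
time: 12.7
tool_pos: [0.509, -0.0924, 0.0451]
ee_rot: [-1.57, -0.002, -0.056]
wrist_force: [-1.3, 2.6, -0.2]
width: 0.0375
time: 13.08
tool_pos: [0.5106, -0.0925, 0.0452]
ee_rot: [-1.57, -0.006, -0.056]
wrist_force: [4.9, 2.4, -3.6]
width: 0.0275
t 13.07 shift mm [-1.   0.2 -1.3] turn [-0.1  0.1  0.3] F [ 4.9  2.4 -3.6] w 27.5 tool [510.6 -92.5  45.2] yaw -3.2 slicer [  -3.  -133.7]
```

```bash
python3 -m creep '[[0,0,0,0,0,0,255],[0,0,0,0,0,0,255],[0,0,0,0,0,0,255],[0,0,0,0,0,0,255],[0,0,0,0,0,0,255]]'; python3 - <<'E'
from m import *
plan(sl(-4,-135),.045,-3.3)
s=robot.snapshot("scene"); cv2.imwrite("pics/scene8.png",s["color"])
im=s["color"].astype(int); b=im[...,0]-im[...,2]
out=[]
for r in range(162,172):
    row=b[r,224:250]; th=(row[:4].mean()+row.max())/2; k=np.argmax(row>th); out.append(224+k-1+(th-row[k-1])/(row[k]-row[k-1]))
print(np.round(out,2)); 
for k in range(3):
  for t in("crossbar","mark","grip_head","lever_tip","mug","canister","pepper_mill"):
    print(t,[(x["p"],np.round(inv(x["point"]),1)) for x in robot.landmark_of(t,"scene")[:1]])
  s=robot.snapshot("scene")
z=cv2.resize(s["color"][130:230,210:350],None,fx=5,fy=5,interpolation=cv2.INTER_CUBIC)
cv2.imwrite("pics/o8.png",z)
E
```

```text
time: 13.7
tool_pos: [0.5106, -0.0925, 0.0452]
ee_rot: [-1.57, -0.006, -0.056]
wrist_force: [6.2, 2.5, -2.3]
width: 0.0273
t 13.7 shift mm [-1.   0.2 -1.3] turn [-0.1  0.1  0.3] F [ 6.2  2.5 -2.3] w 27.3 tool [510.6 -92.5  45.2] yaw -3.2 slicer [  -3.  -133.7]
[235.77 235.46 235.68 235.88 235.95 236.   235.98 235.82 235.64 235.55]
crossbar [(0.81, array([  27.2, -143.2]))]
mark [(0.6, array([  64.1, -147.7]))]
grip_head [(0.73, array([   1.9, -145.2]))]
lever_tip [(0.64, array([ -12.7, -112.9]))]
mug [(0.67, array([272.8,  -4.3]))]
canister [(0.88, array([  76.8, -459.3]))]
pepper_mill [(0.95, array([ 39.6, 405.3]))]
crossbar [(0.96, array([  26. , -145.1]))]
mark [(0.47, array([  66.1, -147.9]))]
grip_head [(0.65, array([   3.1, -144.9]))]
lever_tip [(0.4, array([ -10.6, -114.4]))]
mug [(0.96, array([275.4,  -3.3]))]
canister [(0.86, array([  74.9, -458.4]))]
pepper_mill [(0.73, array([ 42.7, 404.3]))]
crossbar [(0.66, array([  27.7, -145.1]))]
mark [(0.37, array([  65.7, -148.7]))]
grip_head [(0.84, array([   3.1, -142.9]))]
lever_tip [(0.49, array([  -9.9, -114.3]))]
mug [(0.65, array([277.6,  -3.5]))]
canister []
pepper_mill [(0.92, array([ 42.2, 402.1]))]
```

View pics/o8.png

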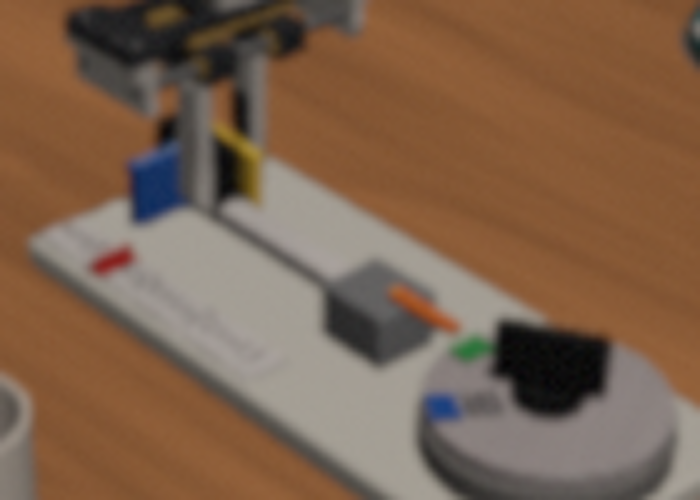

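```bash
python3 - <<'E'
from h import *
plan(sl(-4,-135),.045,-3.3)
print(robot.close_job())
E
```

```text
t 14.95 shift mm [-1.   0.2 -1.3] turn [-0.1  0.1  0.3] F [ 6.3  2.3 -3.5] w 27.4 tool [510.6 -92.5  45.2] yaw -3.2 slicer [  -3.  -133.7]
the job is handed in; nothing more can be done
None
```

The job is handed in at about 15 s of the 48 s. I turned the turret one click clockwise and let go, then drew the leg out with a finger on the crossbar while the lever was open. I then squeezed the lever shut against the black grip, and the gripper was still holding them together at hand-in.

Last checks:
- **Turret:** the picture shows the green tab at the orange pointer.
- **Leg on the mark:** the index line is at about slicer y -147 to -149 mm. The arm's measured position gives -146.7 and the image edge about -148.5. The mark is at about -148, so it should be within about 2 mm. The networks disagreed slightly on the leg, with raw readings giving the index between -143 and -150. The top camera was blocked by the arm once the leg was out, so these rest on the scene camera and the arm's position.
- **Lever:** the opening was 27.4 mm against the 28 mm expected when closed. Wrist force was under 10 N.
- **Mug, canister and pepper mill:** their detected positions at the end were where they stood at the start, within the networks' error.

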